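# Open the long walnut box at the market stall

### The arm

A 7-joint arm with a two-finger parallel gripper is mounted at the origin on the work surface. World frame = base frame: x ahead of the robot, y to its left, z up, the work surface at z = 0. Lengths are in m, angles in rad, forces in N, time in s.
With the tool pointing down it reaches from about 0.425 to 0.95 m from the base axis. Payload 4.7 kg.
Tool frame: the origin (TCP) lies midway between the tips of the shut fingers; the grasp point (between the pads) lies 19 mm behind it; z points along the fingers, y is the line along which they close (so a half turn about z gives the same grasp; the last joint's range is limited). The gripper opens to 87 mm and grips with 3 to 60 N. Pads are 19 mm wide; open, the fingers measure 117 mm over their backs; the gripper's body (75 mm by 190 mm) begins 51 mm behind the grasp point.
Start: joints at [-1.323, 0.469, -0.049, 1.532, 0.024, 1.141, -0.082], TCP at [0.184, 0.649, 0.223] pointing down, gripper open.
Joint ranges: [-2.59, 2.59], [-0.33, 1.99], [-1.39, 1.29], [0.1, 2.45], [-1.04, 4.18], [0.21, 1.99], [-2.66, 2.66]. Speed limits (rad/s): [2.57, 2.57, 3.14, 3.14, 3.14, 3.14, 3.14].

### API

Orientations are given as a 3x3 rotation matrix whose columns are the frame's x, y, z axes.
In Python, from workcell import env, eoat, monitor, imaging, ticket gives the robot as it stands. Calls block until the motion is done:
- env.movep(position, orientation): joint-space move of the TCP to a pose.
- env.servo_line(position, frame=None, rate=0.15, f_stop=None): straight line of the TCP; frame=None keeps the orientation; rate is the mean speed in m/s. With f_stop (N) it stops when the force on the tool has changed by that much, and returns True; else False.
- env.move_joints(angles): joint-space move.
- eoat.set_gripper(opening, force=None): finger opening in m; force is the grip in N (None keeps the last); returns when the fingers have stopped.
- env.pause(seconds).
- env.ik(position, orientation): joint angles nearest the present ones, or None.
- monitor.read_state(): the state.
- imaging.read_camera(name): name is "side" or "top" or "wrist"; returns a dict with "color" (480x640x3 uint8, red, green, blue), "fx", "fy", "cx", "cy" (pixels), "k1" (the pictures are not rectified: a ray, as slopes to the right and down, at radius r is drawn at 1 + k1 r^2 times it, then the intrinsics apply), "R" (3x3) and "t" (3): a world point X has camera coordinates R X + t. Camera axes: x right, y down, z forward; pixel columns grow to the right and rows downward; lengths in m; the calibration is good to about 2 mm. A picture is of the moment at which its call begins. There is no depth.
A pose or a line that the arm cannot do raises env.PlanningError and nothing moves.
- ticket.hand_in(): hands the job in; it is judged then, once.
The state is a dict: "time": time; "joint_positions": joint angles; "dq": joint speeds; "joint_efforts": joint torques, N m; "tcp_pos": TCP position; "tool_rot": TCP orientation; "ft_force": force on the tool from outside, world axes, zero at the start; "torque": the same for the moment, N m; "opening": finger opening in m; "finger_force": force on a finger pad.
Only numpy, scipy, OpenCV 4.12 (cv2) and the standard library are available. Lean on these libraries where they do the work, as an engineer would, in place of code of your own. Each camera call takes 0.05 s, during which the arm holds its last target. There are 200 camera calls.

### The job

Open the longer of the two wooden walnut boxes for the customers: raise the gripping-block end of its lid over the stop lip, slide the lid out of its grooves, and lay it flat, block up, on the middle of the dark wooden board. Set it down without dropping it, and leave the lid of the shorter box where it is.

Things in the scene. Friction and masses are not known exactly. Their poses are not given: they have to be found in the camera images.
- long_box: Longer of two light-wood boxes, fixed, 200 (x) x 112 x 72 mm. Origin: centre of underside. Two side ledges carry the lid's underside 50 mm up. Stop lip across the -x end (nearer the robot), outer face x = -100, 8 mm thick, and cheeks along the sides rise 10 mm above the ledges. Over x = +32 to +92 rails form grooves 15 mm high over the lid's side edges; behind is a closed wall.
- long_lid: Long box's loose lid: plywood 178 (x) x 90 x 8 mm, about 0.11 kg, starts shut, axes parallel to the box's, 3 mm play all round and 7 mm in the grooves' height. Origin: centre of underside, z up. Gripping block, 30 mm along x, 24 along y, centred at x = -55, y = 0, from 8 to 44 mm above the origin.
- lid_end (a point): Middle of the lower edge of the long lid's block end, 89 mm along -x from the lid's origin. Held by lip and grooves: raise this end 12 to 20 mm, so that the lid tilts 4 to 6 degrees about its far end, then pull along the box's -x; after 60 mm of travel the far end has left the grooves and the lid is free to lift.
- rest_board: Bare dark-wood board, fixed to the counter, 220 (its x axis) x 150 x 12 mm. Origin: centre of its underside; its top is 12 mm above it.
- short_lid: Lid of the other, shorter box (140 mm long, otherwise alike): 118 x 90 x 8 mm with the same gripping block at its end nearer the robot. Origin: centre of its underside. To be left in place.

How it is judged:
By the outcome, as a careful person would: the job done as asked, in the order asked, and still so for the second after the job is handed in, with the robot touching nothing.
It also fails if it takes over 38 s, if anything falls off the work surface, if the arm or the gripper's body presses on something with over 40 N, if the wrist force passes 120 N, or if a joint passes its speed limit or range.

## Working session

There is one attempt and no reset: what is moved stays moved. The work goes in short steps, each a Python script; the robot and the scene stay as the last script left them, time stands still between calls to the robot, and variables do not carry over. Pictures are saved under pics/ and viewed, at most 10 in all, crops included, and the job is handed in when it is done.

```bash
mkdir -p pics; python3 - <<'E'
from workcell import env, eoat, monitor, imaging, ticket
import cv2, pickle
d={}
for n in ("top","side"):
    c=imaging.read_camera(n); d[n]=c
    cv2.imwrite(f"pics/{n}0.png",c["color"][:,:,::-1])
    print(n,c["fx"],c["cx"],c["cy"],c["k1"],c["R"],c["t"])
pickle.dump(d,open("cams.pkl","wb"))
s=monitor.read_state();print(s["time"],s["tool_rot"])
E
```

```text
top 458.1004560591951 314.57240797632596 238.92570327696262 0.00686691891026515 [[ 0.0288273  -0.99957538  0.00424866]
 [-0.99650133 -0.0290717  -0.07835772]
 [ 0.07844797 -0.00197495 -0.99691625]] [-0.02659125  0.59637403  0.88240414]
side 596.7924538265047 321.8666522681944 240.3166575881423 -0.1972998234338755 [[-0.95613032 -0.29227651 -0.01972963]
 [-0.19396793  0.68212401 -0.70504133]
 [ 0.21952508 -0.67028448 -0.70889171]] [0.57654346 0.14238673 0.94536723]
0.1 [[-9.61933200e-01  2.73284333e-01 -4.39034392e-04]
 [ 2.73284684e-01  9.61931736e-01 -1.67862461e-03]
 [-3.64206919e-05 -1.73470611e-03 -9.99998495e-01]]
```

View pics/top0.png

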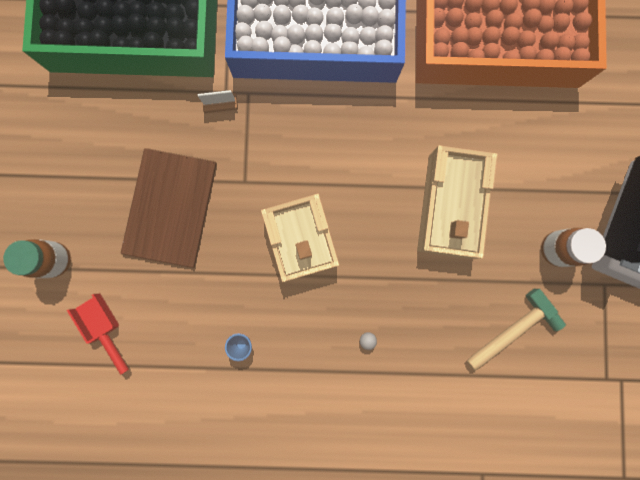

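View pics/side0.png

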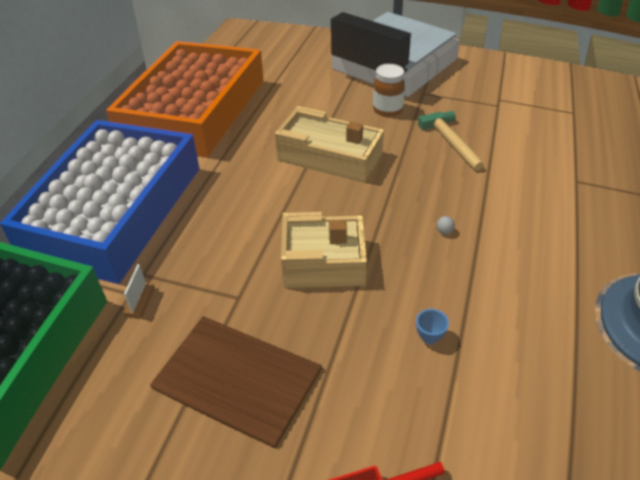

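The top view shows the long box near (460,205), its block at (460,229), the short box at (300,240) and the dark board at (170,208). In the side view the long box is at (330,142) with its block at (355,132), and the board is at (238,380). Next I'll measure these with colour masks.

```bash
cat > h.py <<'E'
import numpy as np, cv2
def ray(c,uv):
    K=np.array([[c["fx"],0,c["cx"]],[0,c["fy"],c["cy"]],[0,0,1.]])
    p=cv2.undistortPoints(np.float64(uv).reshape(-1,1,2),K,np.array([c["k1"],0,0,0.])).reshape(-1,2)
    d=np.c_[p,np.ones(len(p))]@np.array(c["R"]); o=-np.array(c["R"]).T@np.array(c["t"])
    return o,d
def onz(c,uv,z):
    o,d=ray(c,uv); return o+d*((z-o[2])/d[:,2])[:,None]
def project(c,X):
    K=np.array([[c["fx"],0,c["cx"]],[0,c["fy"],c["cy"]],[0,0,1.]])
    return cv2.projectPoints(np.float64(X).reshape(-1,1,3),cv2.Rodrigues(np.array(c["R"]))[0],np.float64(c["t"]),K,np.array([c["k1"],0,0,0.]))[0].reshape(-1,2)
E
python3 - <<'E'
import pickle,cv2,numpy as np
from h import *
np.set_printoptions(precision=4,suppress=True)
d=pickle.load(open("cams.pkl","rb")); c=d["top"]; im=c["color"]
hsv=cv2.cvtColor(im,cv2.COLOR_RGB2HSV)
for n,(u,v) in dict(board=(170,208),wood=(460,180),counter=(380,200),blk=(460,226),blkside=(460,235),rim=(430,200)).items(): print(n,im[v,u],hsv[v,u])
# board
m=((im[...,0]<125)&(np.arange(640)[None]<225)&(np.arange(640)[None]>115)&(np.arange(480)[:,None]>140)&(np.arange(480)[:,None]<275)).astype(np.uint8)
m=cv2.morphologyEx(m,cv2.MORPH_OPEN,np.ones((5,5)))
k=max(cv2.findContours(m,0,1)[0],key=cv2.contourArea)
b=cv2.boxPoints(cv2.minAreaRect(k)); P=onz(c,b,.012); print("board px",b,"\n",P,P.mean(0),np.linalg.norm(P-np.roll(P,1,0),axis=1))
w=((im[...,0]>170)&(im[...,1]>145)).astype(np.uint8)
w[:, :410]=0; w[:,515:]=0; w[:130]=0; w[270:]=0
k=max(cv2.findContours(w,0,1)[0],key=cv2.contourArea)
h=cv2.convexHull(k); print("hull",cv2.approxPolyDP(h,2,True)[:,0].tolist())
b=cv2.boxPoints(cv2.minAreaRect(k)); print(b)
crop=np.hstack([cv2.resize(im[135:275,405:515],None,fx=4,fy=4,interpolation=cv2.INTER_CUBIC)[:,:,::-1],
 cv2.resize(d["side"]["color"][100:185,268:393],(345,560*1),interpolation=cv2.INTER_CUBIC)[:,:,::-1][:560]])
cv2.imwrite("pics/crop1.png",crop)
E
```

```text
board [122  83  60] [ 11 130 122]
wood [229 213 162] [ 23  75 229]
counter [184 141 105] [ 14 109 184]
blk [176 129  91] [ 13 123 176]
blkside [164 122  87] [ 14 120 164]
rim [213 175 128] [ 17 102 213]
board px [[118.7647 254.9412]
 [145.6471 147.4118]
 [189.4118 158.3529]
 [162.5294 265.8824]] 
 [[0.5545 0.3794 0.012 ]
 [0.774  0.3386 0.012 ]
 [0.7541 0.249  0.012 ]
 [0.5352 0.2914 0.012 ]] [0.6544 0.3146 0.012 ] [0.0901 0.2233 0.0918 0.223 ]
hull [[514, 150], [513, 209], [483, 257], [425, 250], [438, 145], [484, 143]]
[[422.4799 249.64  ]
 [438.6399 136.52  ]
 [521.6599 148.38  ]
 [505.5    261.5   ]]
```

View pics/crop1.png

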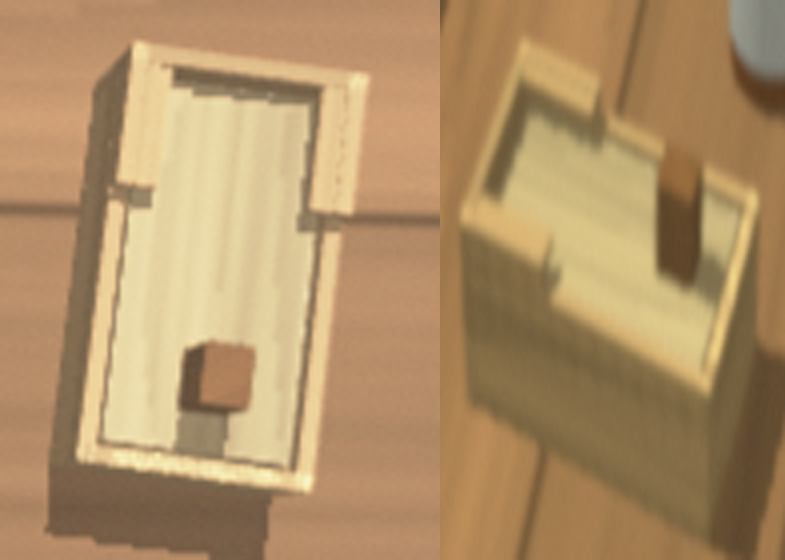

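The crop shows the long box's far rim corners at about (439,146) and (497,153), its near lip corners at (424,250) and (482,258), and the block's top face centred near (462,229).

```bash
python3 - <<'E'
import pickle,cv2,numpy as np
from h import *
np.set_printoptions(precision=4,suppress=True)
d=pickle.load(open("cams.pkl","rb")); c=d["top"]; im=c["color"].astype(int)
m=np.zeros((480,640),np.uint8); m[140:280,110:225]=(im[140:280,110:225].sum(2)<330)
m=cv2.morphologyEx(m,cv2.MORPH_OPEN,np.ones((5,5)))
k=max(cv2.findContours(m,0,1)[0],key=cv2.contourArea)
print(cv2.approxPolyDP(cv2.convexHull(k),4,True)[:,0].tolist())
b=cv2.boxPoints(cv2.minAreaRect(k)); P=onz(c,b,.012); print("board",b.tolist(),"\n",P,P.mean(0),np.linalg.norm(P-np.roll(P,1,0),axis=1))
far=onz(c,[(438.8,145.5),(496.7,153.2)],.072); near=onz(c,[(424.3,250),(481.8,257.8)],.060)
print("far",far,np.linalg.norm(far[0]-far[1]),"near",near,np.linalg.norm(near[0]-near[1]))
f,n=far.mean(0),near.mean(0); x=(f-n)[:2]; L=np.linalg.norm(x); x/=L
print("L",L,"yaw",np.degrees(np.arctan2(x[1],x[0])),"across yaw",[np.degrees(np.arctan2(*(q[0]-q[1])[:2][::-1]))-90 for q in(far,near)],"centre",((f+n)/2)[:2])
# block in both views
out={}
for nm,(x0,x1,y0,y1) in dict(top=(440,478,215,245),side=(340,368,118,146)).items():
    cc=d[nm]; q=cc["color"][y0:y1,x0:x1].astype(int)
    mm=((q[...,1]<155)).astype(np.uint8); 
    k=max(cv2.findContours(mm,0,1)[0],key=cv2.contourArea)+np.array([x0,y0])
    hu=cv2.approxPolyDP(cv2.convexHull(k),1.2,True)[:,0]; print(nm,hu.tolist())
    print("\n".join(" ".join("%3d"%v for v in r) for r in q[::2,::2,0]) if nm=="top" else "")
for px in [(461.3,228.8)]: print("block top",onz(c,[px],.094))
# predicted from box
ctr=((f+n)/2)[:2]; y=np.array([-x[1],x[0]])
B=[np.r_[ctr+x*(-55+a-.0*1)/1000+y*bb/1000,.094] for a in(-15,15) for bb in(-12,12)]
B+=[np.r_[ctr+x*(-.055),.094]]
print("pred block px top",project(c,B),"side",project(d["side"],B))
E
```

```text
[[144, 149], [216, 163], [195, 268], [121, 253]]
board [[119.46049499511719, 255.8087158203125], [143.08299255371094, 145.96408081054688], [217.7892608642578, 162.02993774414062], [194.16676330566406, 271.87457275390625]] 
 [[0.5528 0.378  0.012 ]
 [0.7768 0.344  0.012 ]
 [0.7483 0.1912 0.012 ]
 [0.5251 0.2281 0.012 ]] [0.6508 0.2853 0.012 ] [0.1524 0.2266 0.1554 0.2262]
far [[ 0.7782 -0.2403  0.072 ]
 [ 0.7665 -0.3503  0.072 ]] 0.11068721349189926 near [[ 0.579  -0.2177  0.06  ]
 [ 0.5674 -0.3266  0.06  ]] 0.10953925997350054
L 0.2004210654776881 yaw -6.641173278077209 across yaw [np.float64(-6.071280599058326), np.float64(-6.082880307820616)] centre [ 0.6728 -0.2837]
top [[467, 222], [467, 234], [461, 244], [450, 244], [449, 234], [451, 222], [457, 220]]
233 229 227 232 235 231 234 237 233 230 229 226 220 218 223 227 228 220 218
232 228 226 233 234 231 235 237 232 231 226 227 219 219 225 228 228 218 218
234 229 226 232 234 232 236 237 232 218 226 225 219 219 226 229 228 217 217
238 228 226 232 234 232 218 162 148 168 180 179 179 199 216 229 229 224 217
237 227 227 233 234 214 106 1
[... 446 characters left out ...]
 110 101 111 150 158 164 170 170 167 225 228 229 225 219
237 229 229 231 231 135 110 109 104 103 102 114 135 180 226 228 230 223 219
237 232 228 231 232 166 157 153 148 151 138 191 221 226 226 228 229 222 220
236 230 230 230 230 156 155 151 151 157 146 204 219 226 226 228 229 222 220
235 232 230 230 231 154 157 151 152 155 147 201 220 226 225 228 228 218 223
side [[367, 118], [367, 145], [346, 141], [340, 123], [340, 118]]

block top [[ 0.6177 -0.2766  0.094 ]]
pred block px top [[467.2546 237.6194]
 [454.1927 235.7247]
 [469.1973 221.4485]
 [456.1709 219.5643]
 [461.7036 228.5779]] side [[362.8051 123.9235]
 [358.5804 130.1368]
 [349.0999 120.7858]
 [344.7153 126.9154]
 [353.791  125.4091]]
```

The measurements agree with the given sizes: box length 200.4 mm (200), block within 1 mm of where the box puts it, and board about 226 x 154 mm (220 x 150). Next is the grasp.

```bash
cat >> h.py <<'E'
from scipy.spatial.transform import Rotation as Ro
def frame(yaw): # tool down, tool y along the object's y
    c,s=np.cos(yaw),np.sin(yaw)
    return np.array([[-c,-s,0],[-s,c,0],[0,0,-1.]])
YB=np.radians(-6.4); BX=np.array([np.cos(YB),np.sin(YB),0]); BY=np.array([-np.sin(YB),np.cos(YB),0])
BLK=np.array([.6177,-.2767,0])
def show(s,*k):
    print("t %.2f"%s["time"],"tcp",np.round(s["tcp_pos"],4),"f",np.round(s["ft_force"],1),"op %.4f ff %.1f"%(s["opening"],s["finger_force"]))
E
python3 - <<'E'
from workcell import env, eoat, monitor, imaging, ticket
from h import *
R=frame(YB)
env.movep(BLK+[0,0,.17],R); show(monitor.read_state())
c=imaging.read_camera("wrist")
cv2.imwrite("pics/w1.png",c["color"][:,:,::-1])
print("block px",project(c,[BLK+a*BX*.015+b*BY*.012+[0,0,.094] for a,b in((-1,-1),(-1,1),(1,1),(1,-1))]).round(1).tolist())
eoat.set_gripper(.05); show(monitor.read_state())
E
```

```text
t 3.66 tcp [ 0.6182 -0.2758  0.1699] f [ 0.4 -0.8 -1.2] op 0.0872 ff 0.0
block px [[305.9, 227.1], [340.7, 227.1], [340.2, 268.1], [306.5, 268.1]]
t 4.61 tcp [ 0.6177 -0.2767  0.17  ] f [-0.1  0.1 -0.3] op 0.0500 ff 0.0
```

View pics/w1.png

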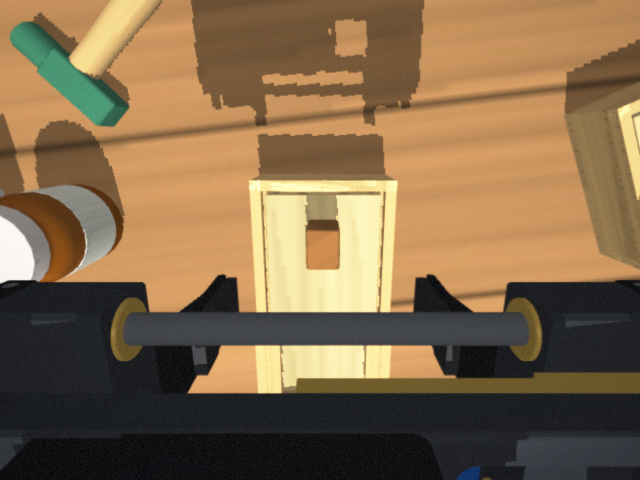

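The wrist view shows the block's top at columns 306–339 and rows 230–269. I predicted 306–340 and 227–268, and the lip edge is level, so the pose is good. Now grasp, tilt and pull.

```bash
python3 - <<'E'
from workcell import env, eoat, monitor, imaging, ticket
from h import *
R=frame(YB)
hit=env.servo_line(BLK+[0,0,.064],rate=.12,f_stop=12); print("hit",hit); show(monitor.read_state())
if hit: raise SystemExit
eoat.set_gripper(.015,45); s=monitor.read_state(); show(s)
if s["finger_force"]<10: raise SystemExit
p=BLK+[0,0,.064]
th=np.radians(5.5); T=Ro.from_rotvec(BY*th).as_matrix()
piv=BLK+BX*(.055+.089)+[0,0,.050]
R1=T@R; p1=piv+T@(p-piv)+[0,0,.0005]
print("tilt",env.servo_line(p1,R1,rate=.04,f_stop=25)); show(monitor.read_state())
print("pull",env.servo_line(p1-BX*.064+[0,0,.002],R1,rate=.06,f_stop=20)); show(monitor.read_state())
c=imaging.read_camera("side"); cv2.imwrite("pics/s1.png",cv2.resize(c["color"][60:220,220:440],None,fx=3,fy=3)[:,:,::-1])
E
```

```text
hit False
t 5.64 tcp [ 0.6183 -0.2772  0.0649] f [ 0.6 -0.8  0.2] op 0.0502 ff 0.0
t 6.22 tcp [ 0.6178 -0.2769  0.0643] f [-0.4 -0.   1.8] op 0.0236 ff 45.0
tilt False
t 6.73 tcp [ 0.6196 -0.2767  0.0777] f [ 0.6  0.3 -0.1] op 0.0236 ff 45.0
pull False
t 7.95 tcp [ 0.5566 -0.2697  0.0802] f [ 0.1 -0.2 -1.2] op 0.0236 ff 45.0
```

View pics/s1.png

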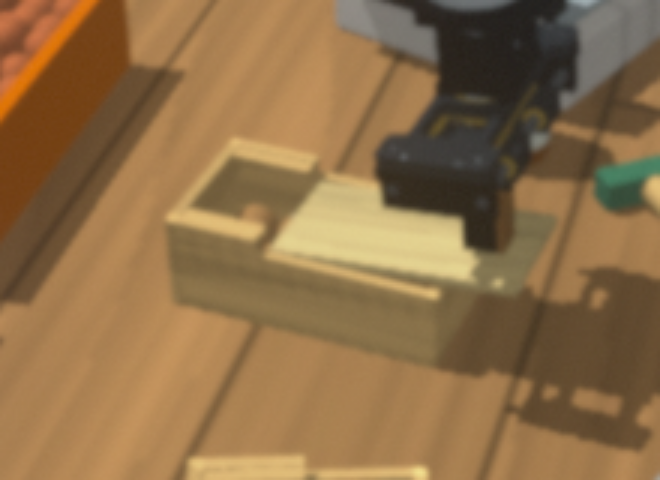

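The picture shows the lid clear of the grooves, with its far end at about (300,215) in the crop, just in front of the rails. It is still held by the block. Now lift, level, carry it over and look before placing.

```bash
cat >> h.py <<'E'
YD=np.radians(-9.5); DX=np.array([np.cos(YD),np.sin(YD),0])
DROP=np.array([.6508,.2853,0])-.055*DX
E
python3 - <<'E'
from workcell import env, eoat, monitor, imaging, ticket
from h import *
p=np.array(monitor.read_state()["tcp_pos"])
print(env.servo_line(p-BX*.012+[0,0,.03],rate=.1,f_stop=15))
q=p-BX*.012+[0,0,.13]
env.servo_line(q,frame(YB),rate=.15); show(monitor.read_state())
env.servo_line(DROP+[0,0,.18],frame(YD),rate=.2)
env.servo_line(DROP+[0,0,.055],rate=.12); env.pause(.2); show(monitor.read_state())
c=imaging.read_camera("side"); cv2.imwrite("pics/s2.png",cv2.resize(c["color"][270:460,110:370],None,fx=3,fy=3)[:,:,::-1])
lid=[DROP+DX*(.055+a*.089)+np.cross([0,0,1],DX)*b*.045+[0,0,.041] for a,b in((-1,-1),(-1,1),(1,1),(1,-1))]
print(((project(c,lid)-[110,270])*3).round(0).tolist())
E
```

```text
False
t 9.29 tcp [ 0.5444 -0.2677  0.2092] f [-0.1  0.4 -1.7] op 0.0235 ff 45.0
t 13.67 tcp [0.5969 0.2946 0.0557] f [ 0.   0.2 -1.3] op 0.0237 ff 45.0
[[574.0, 280.0], [483.0, 426.0], [173.0, 281.0], [273.0, 152.0]]
```

View pics/s2.png

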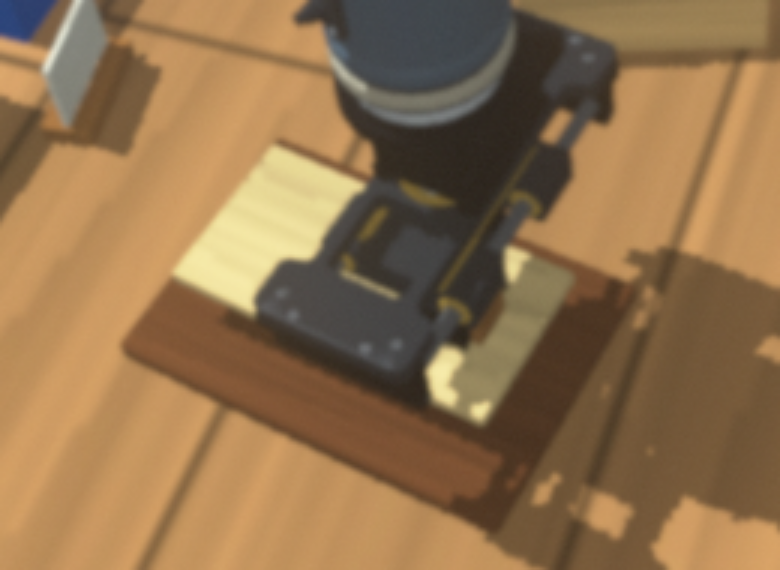

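The lid is held level. Its corners, seen at (575,268), (487,425) and (172,275), match the prediction to within the plate thickness, and its edges run parallel to the board. I can lower it.

```bash
python3 - <<'E'
from workcell import env, eoat, monitor, imaging, ticket
from h import *
env.servo_line(DROP+[0,0,.032],rate=.06)
env.pause(.2)
print(env.servo_line(DROP+[0,0,.023],rate=.015,f_stop=3)); show(monitor.read_state())
eoat.set_gripper(.05); env.pause(.2); show(monitor.read_state())
env.servo_line(DROP+[0,0,.15],rate=.12)
env.movep(np.array([.45,.0,.30]),frame(0)); show(monitor.read_state())
for n in("top","side"):
    c=imaging.read_camera(n)
    if n=="side": a=c["color"][100:460,120:400]
    else:
        b=cv2.resize(c["color"][110:300,90:350],None,fx=1.7,fy=1.7); t=c
cv2.imwrite("pics/f.png",np.hstack([cv2.resize(a,(280,360)),cv2.resize(b,(442,360))])[:,:,::-1])
im=t["color"].astype(int); m=np.zeros((480,640),np.uint8); m[140:280,115:225]=(im[140:280,115:225,1]>165)
k=max(cv2.findContours(m,0,1)[0],key=cv2.contourArea); P=onz(t,cv2.boxPoints(cv2.minAreaRect(k)),.02)
print(P.round(4),P.mean(0),np.linalg.norm(P-np.roll(P,1,0),axis=1))
E
```

```text
True
t 14.90 tcp [0.5966 0.2945 0.0262] f [-0.7 -0.3  4.4] op 0.0239 ff 45.0
t 15.86 tcp [0.5957 0.2943 0.0253] f [ 0.9  0.1 -0.6] op 0.0502 ff 0.0
t 18.41 tcp [0.4504 0.0012 0.3001] f [0.  0.1 0.2] op 0.0500 ff 0.0
[[0.5716 0.3446 0.02  ]
 [0.7487 0.3156 0.02  ]
 [0.7313 0.2269 0.02  ]
 [0.5546 0.2572 0.02  ]] [0.65155772 0.28607223 0.02      ] [0.08904149 0.17947436 0.09041619 0.17928636]
```

View pics/f.png

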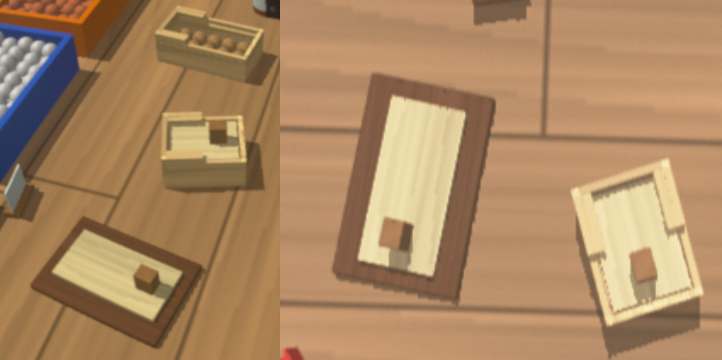

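The lid lies flat, block up, about 1 mm from the board's centre. The long box is open showing walnuts, and the short box's lid hasn't been moved.

```bash
python3 -c "
from workcell import ticket
print(ticket.hand_in())"
```

```text
the job is handed in; nothing more can be done
None
```

The long box is open, its lid lies flat, block up, about 1 mm from the measured middle of the dark board, the short box's lid was left alone, and the job was handed in about 18.5 s into the 38 s allowed.

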